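# Index the printing-block carousel and load its orange slot

## Robot

A 6-joint arm with a two-finger parallel gripper is mounted at the origin on a cart in front of the work surface, level with it; the furniture and walls round the work are solid. World frame = base frame: x ahead of the robot, y to its left, z up, the work surface at z = 0. Lengths are in mm, angles in rad, forces in N, time in s.
With the tool pointing down it reaches from about 250 to 775 mm from the base axis. Payload 8.9 kg.
Tool frame: the origin (TCP) lies at the very end of the fingers, on their centre line; the grasp point (between the pads) lies 19 mm behind it; z points along the fingers, y is the line along which they close (so a half turn about z gives the same grasp; the last joint's range is limited). The gripper opens to 85 mm and grips with 20 to 120 N. Pads are 22 mm wide; open, the fingers measure 114 mm over their backs; the gripper's body (76 mm by 85 mm) begins 54 mm behind the grasp point. The pads swing forward as they close: fully open they stand 13 mm farther back than shut.
Start: joints at [-1.479, 0.291, -0.153, 1.127, 0, 1.431], TCP at [120.099, -511.077, 231.305] pointing down, gripper open.
Joint ranges: [-2.52, 2.52], [-0.91, 1.74], [-1.3, 1.37], [-1.96, 2.02], [-1.52, 1.47], [-3.14, 3.14]. Speed limits (rad/s): [2.22, 2.22, 2.79, 3.14, 3.14, 3.14].

## Interface

Orientations are given as a unit quaternion [x, y, z, w].
In Python, from plant import get_state, get_image, finish_job, masks_of gives the robot as it stands. The module is installed in compiled form; this text tells all that it offers.
- The arm moves only by the tool send_rows, never from a script. Its argument "targets" is a list of rows, each an object with "rot": the turn, a rotation vector about the tool's x, y, z each as a share of 45 degrees, from -1 to 1, a list of three; "offset": the shift along the tool's x, y, z each as a share of 250 mm, from -1 to 1, a list of three; "claw": the opening, from 0 (shut) to 1 (fully open). In form: [{"rot": [ax, ay, az], "offset": [tx, ty, tz], "claw": claw}, ...]. A call has 1 to 20 rows; each row shifts and turns the commanded pose from where the row before left it, along the tool's axes as they then stand; what a row does not reach is not made up. A row lasts 1/8 s, in which the tool goes at most 62.5 mm and 10.7 degrees, less where a joint would pass 70% of its speed; a pose out of reach is approached as far as the arm can. A call with a number of a shift or a turn outside -1 to 1 is refused whole. A call with a gripper value outside its range is refused whole. The fingers move at their own pace and stop on an object; "force" is the grip in N (left out, the last holds). Time passes only in rows, so rows that do not move let the fingers close. It gives the time, the measured TCP pose, the force, the opening and the grip force at its end, in the units of the state.
- get_state(): the state, without advancing time (a new reading comes with each control period).
- get_image(name): name is "scene" or "top" or "wrist"; returns a dict with "img" (480x640x3 uint8, red, green, blue), "fx", "fy", "cx", "cy" (pixels), "dist_coeffs" ([k1, k2, p1, p2, k3] as OpenCV has them; the pictures are not rectified), "camera_from_world" (4x4, takes a point from world to camera coordinates); the wrist camera has in their place "mount" (4x4, takes a point from camera to tool coordinates, whose origin is the TCP and whose axes are the flange's). Camera axes: x right, y down, z forward; pixel columns grow to the right and rows downward; lengths in mm; the calibration is good to about 2 mm. A picture is of the moment at which its call begins: read the wrist's pose just before it. There is no depth.
- finish_job(): hands the job in; it is judged then, once.
Trained networks look in the newest picture that a camera, given by its name, has taken for a name from the list of things; names that differ only in an ending like _2 or _b are one class to them, and where a whole thing is asked for, a point or a joint stands for the part that bears it (a point fixed in the world has none). Each returns a list of dicts, best first, with "score" (0 to 1); they miss things now and then, are a little off and sometimes report something else, mostly with a low value. They report only what shows in the picture. A call takes as long as a camera call.
- masks_of(query, camera): "pixels" (480x640 bool, what is visible of it) and "location" ([column, row] in pixels, amid what is visible of it).
The state is a dict: "time_s": time; "joints": joint angles; "qd": joint speeds; "tau": joint torques, N m; "eef_pos": TCP position; "orientation": TCP orientation; "ft_force": force on the tool from outside, world axes, zero at the start; "wrist_torque": the same for the moment, N m; "gripper_width": finger opening in mm; "grasp_force": force on a finger pad.
Only numpy, scipy, OpenCV 4.12 (cv2) and the standard library are available. Lean on these libraries where they do the work, as an engineer would, in place of code of your own. Each camera call takes 0.05 s, during which the arm holds its last target. There are 200 camera calls.

## Task

Turn the printing-block carousel until its orange slot faces the loading tray and lock it there: press the black wing handle down to free the turntable, turn it, and let the handle spring fully up again at that stop. Then put the grey square printing block, brass side up, through the gate into the orange slot and push it fully home against the slot's back wall, leaving the carousel locked and the other things on the table where they are.

Things in the scene. Friction and masses are not known exactly. Their poses are not given: they have to be found in the camera images.
- carousel: Fixed stand, 216 mm across; origin on the table under the turning axis, z up, own -y points out through the gate along the loading tray. Green fence: outer radius 105, top 46 mm up, open 28 deg either side of -y. Over the slots a fixed clear cover, radius 88, underside 64, top 68 mm up, held by five clips (tops 75 mm): slots load only through the gate.
- turntable: Turning part under the cover, radius 99 mm; origin on the axis at table height, own -y along the middle of the orange slot. Five outward slots 72 deg apart; one orange (floor, back, mouth) and empty; others white, two with fixed brown blocks. Turns either way without limit, friction 0.2 N m; starts over 0.95 rad from the gate, locked in another stop or loose between stops.
- orange_slot (a point): Point on the orange slot's floor at its mouth, on its middle line, 95 mm from the axis, 28 mm above the table; moves with the turntable. The slot is 55 mm wide between parallel walls that flare outward from radius 85 to their ends at radius 98 mm; wall tops 54 mm above the table; back wall face 45 mm from the axis.
- gate (a point): Fixed point in the gate, 95 mm from the axis on the carousel's -y side, 28 mm above the table; the orange slot's mouth meets it when locked there. Outside it the loading tray, a steel plate: top 28 mm above the table (level with the slot floors), 96 mm wide along the carousel's x, from 104 to 184 mm out from the axis.
- handle: Black wing handle on the axis above the cover: bar 50 mm long in its own x, 13 thick in y, 28 high, bar centre 102 mm above this origin; below it only the stem, radius 6 mm. Origin on the axis, at table height when up; sinks up to 8 mm with the plunger. Turns the turntable with 0.1 rad of free play either way about the position where its x is parallel to the turntable's.
- plunger (a joint): How far the handle is pressed, m: 0 up, 0.008 fully down; spring 5.4 N at 0, 9 N at 0.008. Up at one of five stops (72 deg apart, one with the orange slot at the gate) it locks the turntable, slack 0.025 rad. Pressed past 0.0055 the turntable is free. Let go between stops it rides at 0.0045, still free to turn, and pops up to 0 on reaching a stop unless the handle is held down.
- grey_block: Grey-brown square printing block, 50 x 50 mm, wooden part 26 mm high, small brass relief on top (31 mm in all), about 0.1 kg, flat on the board, brass up. Origin at the centre of its underside, z up. Fully home in the slot its centre is 70 mm from the turning axis. Its turn about z (any of four sides first) does not matter.
- board: Fixed plywood work board with a dark green cutting mat, 285 mm along x, 355 mm along y, top 36 mm above the table; the blocks and most bystanders stand on it. Origin under its centre.
- long_block: Dark brown oblong printing block, 50 x 70 x 26 mm with small brass relief on top, origin under its centre; not to be loaded, bystander.
- ink_bottle: Brown stoneware ink bottle with cork, 49 mm across, 80 mm high, origin under its centre; bystander.
- paint_tin: Green paint tin, 57 mm across, 72 mm high, origin under its centre; bystander.
- tape_roll: Roll of masking tape lying flat, 104 mm across, 25 mm high, origin under its centre; bystander.
- glass_jar: Glass jar with green lid, 69 mm across, 84 mm high, origin under its centre; bystander.
- dust_brush: Small dust brush, dark stock and black bristles, 63 mm wide, 156 mm long along its y, 44 mm high, origin under its centre; bystander.

How it is judged:
By the outcome, as a careful person would: the job done as asked, in the order asked, and still so for the second after the job is handed in, with the robot touching nothing.
It also fails if it takes over 72 s, if anything falls off the work surface, if the arm or the gripper's body presses on something with over 40 N, if the wrist force passes 120 N, or if a joint passes its speed limit or range.

## Working session

There is one attempt and no reset: what is moved stays moved. The work goes in short steps, Python scripts to look and compute and a tool call to move; the robot and the scene stay as the last step left them, time stands still between calls to the robot, and variables do not carry over. Pictures are saved under pics/ and viewed, at most 10 in all, crops included, and the job is handed in when it is done.

Besides the shell and the picture viewer there is one more tool, called after ">>>" in YAML: its name, and indented under it one key for each argument. send_rows: Moves the arm, as the interface text tells. Its arguments: {"type":"object","properties":{"targets":{"type":"array","items":{"type":"object","properties":{"rot":{"type":"array","items":{"type":"number"}},"offset":{"type":"array","items":{"type":"number"}},"claw":{"type":"number"}}}},"force":{"type":"number"}},"required":["targets"]}

```bash
mkdir -p pics
cat > h.py <<'E'
import numpy as np, cv2
from plant import *
from scipy.spatial.transform import Rotation as R
def cam(n):
    s=get_state(); d=get_image(n)
    K=np.array([[d['fx'],0,d['cx']],[0,d['fy'],d['cy']],[0,0,1.]]);D=np.array(d['dist_coeffs'],float)
    if 'mount' in d:
        T=np.eye(4);T[:3,:3]=R.from_quat(s['orientation']).as_matrix();T[:3,3]=s['eef_pos']
        E=np.linalg.inv(T@np.array(d['mount']))
    else: E=np.array(d['camera_from_world'])
    return d['img'],K,D,E
def ray(px,z,K,D,E):
    p=cv2.undistortPoints(np.array(px,float).reshape(-1,1,2),K,D).reshape(-1,2)
    W=np.linalg.inv(E);o=W[:3,3];d=np.c_[p,np.ones(len(p))]@W[:3,:3].T
    return o+d*((z-o[2])/d[:,2])[:,None]
def proj(P,K,D,E):
    return cv2.projectPoints(np.array(P,float).reshape(-1,3),cv2.Rodrigues(E[:3,:3])[0],E[:3,3],K,D)[0].reshape(-1,2)
def save(n,img): cv2.imwrite(f'pics/{n}.png',np.ascontiguousarray(img[...,::-1]))
E
python3 - <<'E'
from h import *
s=get_state();print(s)
for n in ['top','scene']:
    img,K,D,E=cam(n);save(n+'0',img);print(n,np.linalg.inv(E)[:3].round(3),K[0,0])
    for q in ['carousel','turntable','orange_slot','handle','grey_block','board','long_block','ink_bottle','paint_tin','tape_roll','glass_jar','dust_brush']:
        m=masks_of(q,n)
        for r in m[:2]: print(q,round(r['score'],2),np.round(r['location']),r['pixels'].sum(),ray([r['location']],50,K,D,E)[0].round())
E
```

```text
{'time_s': 0.0, 'joints': array([-1.47933094e+00,  2.91265428e-01, -1.54091541e-01,  1.12666732e+00,
        1.00807901e-05,  1.43149715e+00]), 'qd': array([-0.00023493,  0.00074058, -0.00071801,  0.00032972,  0.00094654,
       -0.00063091]), 'tau': array([-1.53098146e-03, -5.37145221e+01,  3.31365323e+01,  1.60659710e-02,
       -3.91403119e-04, -2.01984426e-05]), 'eef_pos': array([ 120.04907455, -510.67510591,  230.75298205]), 'orientation': array([ 9.93350659e-01,  1.15126415e-01,  1.97220381e-05, -6.13683488e-04]), 'ft_force': array([ 0.06169253, -0.0243612 ,  0.25986616]), 'wrist_torque': array([-0.00566731,  0.01910026,  0.00200164]), 'grasp_force': 0.0, 'gripper_width': 85.34567017691849}
top [[-7.000000e-03 -9.970000e-01  7.700000e-02  3.861390e+02]
 [-1.000000e+00  7.000000e-03  1.000000e-03 -7.700000e+00]
 [-2.000000e-03 -7.700000e-02 -9.970000e-01  1.381589e+03]] 534.380707734547
carousel 0.56 [254. 233.] 6757 [504. 184.  50.]
carousel 0.56 [499. 199.] 738 [ 587. -438.   50.]
turntable 0.62 [256. 230.] 800 [509. 179.  50.]
turntable 0.38 [177. 197.] 774 [596. 383.  50.]
o
[... 848 characters left out ...]
0440522
carousel 0.95 [255. 278.] 7257 [495. 181.  50.]
carousel 0.41 [338. 187.] 449 [ 619. -150.   50.]
turntable 0.66 [247. 314.] 1185 [423. 244.  50.]
turntable 0.36 [361. 200.] 1599 [ 548. -168.   50.]
orange_slot 0.6 [242. 304.] 1406 [452. 238.  50.]
handle 0.61 [248. 265.] 275 [538. 174.  50.]
board 0.93 [364. 199.] 1596 [ 546. -176.   50.]
long_block 0.33 [156. 289.] 1049 [604. 378.  50.]
long_block 0.26 [378. 163.] 453 [ 630. -293.   50.]
ink_bottle 0.71 [339. 188.] 438 [ 616. -149.   50.]
ink_bottle 0.4 [243. 268.] 234 [537. 187.  50.]
paint_tin 0.93 [379. 164.] 464 [ 625. -295.   50.]
glass_jar 0.69 [155. 290.] 1112 [603. 381.  50.]
dust_brush 0.43 [247. 266.] 255 [537. 176.  50.]
```

Run:
```python
import cv2
a=cv2.imread('pics/top0.png')[130:330,130:540]
cv2.imwrite('pics/t1.png',cv2.resize(a,None,fx=1.95,fy=1.95,interpolation=2))
b=cv2.imread('pics/top0.png')[185:285,200:310]
c=cv2.imread('pics/scene0.png')[210:350,170:330]
b=cv2.resize(b,(440,400),interpolation=2);c=cv2.resize(c,(460,400),interpolation=2)
import numpy as np
cv2.imwrite('pics/t2.png',cv2.resize(np.hstack([b,c[:,:360]]),None,fx=1,fy=1))
```

```text
(no output)
```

View pics/t1.png

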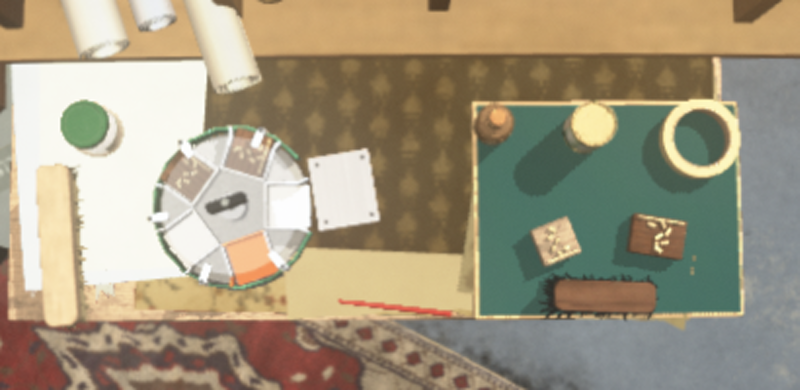

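View pics/t2.png

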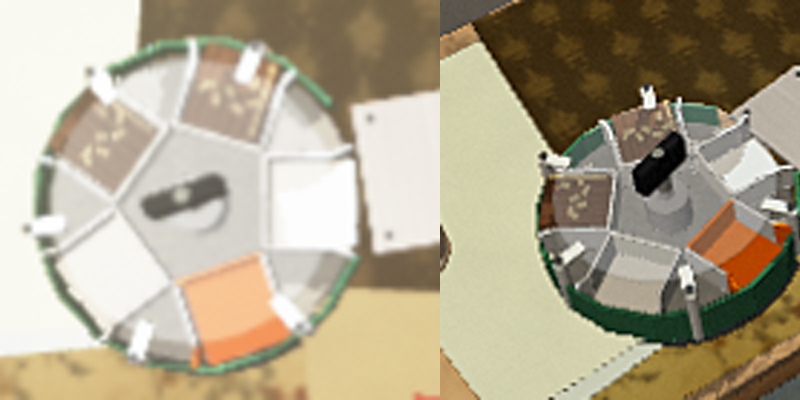

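The top view shows the carousel at about (195,200) in the crop, with its gate and tray facing world -y. A white slot is at the gate, the orange slot faces the robot and needs about +72° (counter-clockwise). The grey block is on the mat at (555,242) in the first crop. I'll move above the carousel for a close look.

>>> send_rows:
  targets:
    - {"rot": [0,0,-0.23],"offset": [0,0,-0.04],"claw": 1}
    - {"rot": [0,0,-0.23],"offset": [0,0,-0.04],"claw": 1}
    - {"rot": [0,0,-0.23],"offset": [0,0,-0.04],"claw": 1}
    - {"rot": [0,0,-0.23],"offset": [0,0,-0.04],"claw": 1}
    - {"rot": [0,0,-0.23],"offset": [0,0,-0.04],"claw": 1}
    - {"rot": [0,0,-0.23],"offset": [0,0,-0.04],"claw": 1}
    - {"rot": [0,0,-0.23],"offset": [0,0,-0.04],"claw": 1}
    - {"rot": [0,0,-0.23],"offset": [0,0,-0.04],"claw": 1}
    - {"rot": [0,0,-0.23],"offset": [0,0,-0.04],"claw": 1}

```text
time_s: 2.42
eef_pos: [120.1, -511.1, 321.6]
orientation: [0.597, 0.802, 0.0, -0.0]
ft_force: [-0.3, 0.3, -0.8]
gripper_width: 85.4
grasp_force: 0.0
```

>>> send_rows:
  targets:
    - {"rot": [0,0,0],"offset": [0.16,0.16,0],"claw": 1}
    - {"rot": [0,0,0],"offset": [0.16,0.16,0],"claw": 1}
    - {"rot": [0,0,0],"offset": [0.16,0.16,0],"claw": 1}
    - {"rot": [0,0,0],"offset": [0.16,0.16,0],"claw": 1}
    - {"rot": [0,0,0],"offset": [0.16,0.16,0],"claw": 1}
    - {"rot": [0,0,0],"offset": [0.16,0.16,0],"claw": 1}
    - {"rot": [0,0,0],"offset": [0.16,0.16,0],"claw": 1}
    - {"rot": [0,0,0],"offset": [0.16,0.16,0],"claw": 1}
    - {"rot": [0,0,0],"offset": [0.16,0.16,0],"claw": 1}
    - {"rot": [0,0,0],"offset": [0.16,0.16,0],"claw": 1}
    - {"rot": [0,0,0],"offset": [0.16,0.16,0],"claw": 1}
    - {"rot": [0,0,0],"offset": [0.16,0.16,0],"claw": 1}
    - {"rot": [0,0,0],"offset": [0.16,0.16,0],"claw": 1}
    - {"rot": [0,0,0],"offset": [0.16,0.16,0],"claw": 1}
    - {"rot": [0,0,0],"offset": [0,0,0],"claw": 1}

```text
time_s: 4.3
eef_pos: [500.4, 186.9, 320.2]
orientation: [0.598, 0.802, -0.0, -0.0]
ft_force: [-0.3, 0.2, 0.5]
gripper_width: 85.5
grasp_force: 0.0
```

Run:
```python
from h import *
s=get_state();print(s['time_s'],s['eef_pos'],s['joints'],R.from_quat(s['orientation']).as_matrix().round(3))
img,K,D,E=cam('wrist');save('w1',img);np.savez('w1.npz',K=K,D=D,E=E);print(np.linalg.inv(E).round(3),K)
```

```text
4.3 [500.3926018  186.92391987 320.20022619] [2.20310830e-01 2.78693094e-01 6.20896514e-02 1.35506741e+00
 4.74124550e-04 1.50170438e+00] [[-0.285  0.958 -0.001]
 [ 0.958  0.285  0.   ]
 [ 0.001 -0.001 -1.   ]]
[[ 9.58000e-01  2.74000e-01  8.00000e-02  4.78951e+02]
 [ 2.85000e-01 -9.19000e-01 -2.71000e-01  2.55681e+02]
 [-1.00000e-03  2.82000e-01 -9.59000e-01  4.62524e+02]
 [ 0.00000e+00  0.00000e+00  0.00000e+00  1.00000e+00]] [[426.15390556   0.         318.54333537]
 [  0.         426.15390556 241.70317224]
 [  0.           0.           1.        ]]
```

View pics/w1.png

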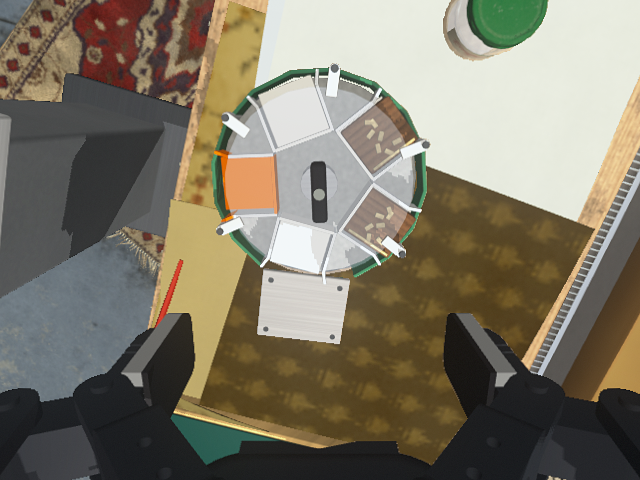

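Wrist view: handle bar around (319,192), running vertically in the image. The orange slot is at (250,183), and a white slot is at the gate with the tray corners near (265,270), (350,278), (340,343) and (258,334). Next I'll compute the poses.

Run:
```python
from h import *
from scipy.optimize import least_squares
f=np.load('w1.npz');K,D,E=f['K'],f['D'],f['E']
img=cv2.imread('pics/w1.png')
g=cv2.cvtColor(img,cv2.COLOR_BGR2GRAY)
# tray: bright unsaturated region
hsv=cv2.cvtColor(img,cv2.COLOR_BGR2HSV)
m=((hsv[...,1]<45)&(hsv[...,2]>140)).astype(np.uint8)
sub=np.zeros_like(m);sub[272:350,250:355]=m[272:350,250:355]
c=max(cv2.findContours(sub,0,1)[0],key=cv2.contourArea);b=cv2.minAreaRect(c);print('tray px',b)
bx=cv2.boxPoints(b);w=ray(bx,28,K,D,E);print(w.round(1)[:,:2],[np.linalg.norm(w[i]-w[i-1]).round(1) for i in range(4)])
# fence outer ring fit: green pixels, use the outer edge
gm=((hsv[...,0]>55)&(hsv[...,0]<90)&(hsv[...,1]>90)&(hsv[...,2]>40)&(hsv[...,2]<170))
gm[:60]=0;gm[285:]=0;gm[:,:205]=0;gm[:,435:]=0
ys,xs=np.nonzero(gm);p=ray(np.c_[xs,ys],46,K,D,E)[:,:2]
# angular-bin outermost
c0=np.array([497,188.]);a=np.arctan2(*(p-c0).T[::-1]);r=np.linalg.norm(p-c0,axis=1)
P=[p[k][np.argmax(r[k])] for i in range(72) for k in [np.nonzero((a>-np.pi+i*np.pi/36)&(a<=-np.pi+(i+1)*np.pi/36))[0]] if len(k)>5]
P=np.array(P);s=least_squares(lambda v:np.linalg.norm(P-v[:2],axis=1)-v[2],[497,188,105],loss='soft_l1');print('fence',s.x.round(1),len(P))
s=least_squares(lambda v:np.linalg.norm(P-v[:2],axis=1)-105,[497,188],loss='soft_l1');print('fence R105',s.x.round(1))
# handle
hm=((hsv[...,2]<60));hm[:155]=0;hm[228:]=0;hm[:,:305]=0;hm[:,335:]=0
c=max(cv2.findContours(hm.astype(np.uint8),0,1)[0],key=cv2.contourArea);b=cv2.minAreaRect(c);print('handle',b,cv2.boundingRect(c))
ys,xs=np.nonzero(hm);w=ray(np.c_[xs,ys],116,K,D,E)[:,:2];u,S,V=np.linalg.svd(w-w.mean(0));print(w.mean(0),V[0],np.degrees(np.arctan2(V[0,1],V[0,0])))
# orange
om=((hsv[...,0]<15)&(hsv[...,1]>120)&(hsv[...,2]>180)).astype(np.uint8);om[:148]=0;om[222:]=0;om[:,:212]=0;om[:,290:]=0
c=max(cv2.findContours(om,0,1)[0],key=cv2.contourArea);b=cv2.minAreaRect(c);print('orange',b);print(ray(cv2.boxPoints(b),28,K,D,E).round(1)[:,:2])
for z in (116,): print('screw',ray([[319,195]],z,K,D,E))
cv2.imwrite('pics/w1c.png',cv2.resize(img[60:350,205:435],None,fx=2,fy=2,interpolation=2))
```

```text
tray px ((302.639892578125, 303.8105773925781), (87.22198486328125, 70.5136947631836), 6.709836959838867)
[[477.2   8. ]
 [465.1  92.4]
 [558.3 107.9]
 [575.5  23.8]] [np.float64(99.5), np.float64(85.2), np.float64(94.5), np.float64(85.9)]
fence [496.4 196.5 104.6] 54
fence R105 [496.5 196.3]
handle ((318.5677490234375, 191.5310821533203), (59.33372116088867, 14.491952896118164), 88.09085083007812) (311, 162, 16, 60)
[493.41298175 204.82440806] [ 0.33029165 -0.94387893] -70.71352184801519
orange ((248.37356567382812, 182.47665405273438), (64.37439727783203, 52.834407806396484), 86.42366790771484)
[[393.6 194.8]
 [443.5 212.9]
 [464.4 150.6]
 [412.4 131.5]]
screw [[496.71972144 196.35386126 116.        ]]
```

View pics/w1c.png

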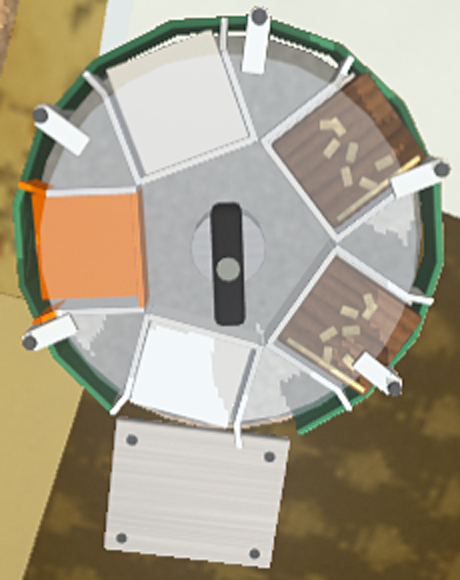

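Axis at about (496.5, 196.4) and gate direction about -80.6°. The orange slot is at about -160°, so the turntable is loose between stops and needs roughly +79.5°. Next I'll grip the handle.

>>> send_rows:
  targets:
    - {"rot": [0,0,-0.07],"offset": [0,0,0],"claw": 0.5}
    - {"rot": [0,0,0],"offset": [0.041,-0.002,0.15],"claw": 0.5}
    - {"rot": [0,0,0],"offset": [0,0,0.2],"claw": 0.5}
    - {"rot": [0,0,0],"offset": [0,0,0.2],"claw": 0.5}
    - {"rot": [0,0,0],"offset": [0,0,0.2],"claw": 0.5}
    - {"rot": [0,0,0],"offset": [0,0,0.12],"claw": 0.5}
    - {"rot": [0,0,0],"offset": [0,0,0.074],"claw": 0.5}
    - {"rot": [0,0,0],"offset": [0,0,0],"claw": 0.5}

```text
time_s: 5.35
eef_pos: [494.3, 192.2, 84.6]
orientation: [0.577, 0.816, -0.001, -0.001]
ft_force: [1.6, -0.1, 0.8]
gripper_width: 42.8
grasp_force: 0.0
```

Run:
```python
from h import *
s=get_state();print(s['time_s'],s['eef_pos'],s['ft_force'],s['gripper_width'],R.from_quat(s['orientation']).as_matrix().round(3)[:,0])
img,K,D,E=cam('wrist');save('w2',img)
```

```text
5.35 [494.34891756 192.23496104  84.64769859] [ 1.6295279  -0.06643008  0.76573401] 42.75035609092475 [-0.333  0.943  0.   ]
```

View pics/w2.png

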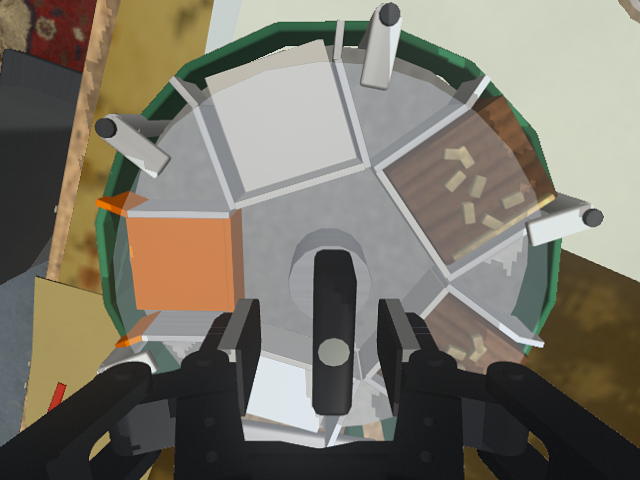

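The bar sits between the pads but about 4 mm to their right, with the screw at (334,352). I'll shift and close.

>>> send_rows:
  targets:
    - {"rot": [0,0,0],"offset": [0.013,0.016,0],"claw": 0.5}
    - {"rot": [0,0,0],"offset": [0,0,0],"claw": 0.3}
    - {"rot": [0,0,0],"offset": [0,0,0],"claw": 0}
    - {"rot": [0,0,0],"offset": [0,0,0],"claw": 0}
    - {"rot": [0,0,0],"offset": [0,0,0],"claw": 0}
    - {"rot": [0,0,0],"offset": [0,0,0],"claw": 0}
    - {"rot": [0,0,0],"offset": [0,0,0],"claw": 0}
    - {"rot": [0,0,0],"offset": [0,0,0],"claw": 0}
  force: 70

```text
time_s: 6.4
eef_pos: [497.8, 197.8, 85.7]
orientation: [0.577, 0.817, -0.0, -0.0]
ft_force: [-3.5, -2.1, 6.2]
gripper_width: 11.9
grasp_force: 69.3
```

Run:
```python
from h import *
s=get_state();print(s['time_s'],s['eef_pos'],s['ft_force'],s['wrist_torque'],s['gripper_width'],s['grasp_force'],R.from_quat(s['orientation']).as_matrix().round(3)[:,0])
```

```text
6.4 [497.75853924 197.75177077  85.73243521] [-3.49349498 -2.10498638  6.19714641] [-0.36052734  0.64463647 -0.0025638 ] 11.916524094732155 69.27023649215698 [-0.334  0.942 -0.   ]
```

>>> send_rows:
  targets:
    - {"rot": [0,0,0],"offset": [-0.003,-0.005,0.008],"claw": 0}
    - {"rot": [0,0,0],"offset": [0,0,0.006],"claw": 0}
    - {"rot": [0,0,0],"offset": [0,0,0],"claw": 0}
    - {"rot": [0,0,0],"offset": [0,0,0],"claw": 0}

```text
time_s: 6.9
eef_pos: [497.6, 197.5, 82.7]
orientation: [0.577, 0.817, 0.001, 0.0]
ft_force: [-1.7, 2.1, 8.8]
gripper_width: 11.6
grasp_force: 69.8
```

>>> send_rows:
  targets:
    - {"rot": [0,0,-0.15],"offset": [0,0,0],"claw": 0}
    - {"rot": [0,0,-0.15],"offset": [0,0,0],"claw": 0}
    - {"rot": [0,0,-0.15],"offset": [0,0,0],"claw": 0}
    - {"rot": [0,0,-0.15],"offset": [0,0,0],"claw": 0}
    - {"rot": [0,0,0],"offset": [0,0,0],"claw": 0}

```text
time_s: 7.52
eef_pos: [497.3, 197.3, 82.7]
orientation: [0.369, 0.929, 0.001, -0.0]
ft_force: [-3.4, 1.0, 11.1]
gripper_width: 11.9
grasp_force: 70.0
```

Run:
```python
from h import *
s=get_state();print(s['time_s'],s['eef_pos'],s['ft_force'],s['wrist_torque'],s['gripper_width'],s['grasp_force'],R.from_quat(s['orientation']).as_matrix().round(3))
```

```text
7.525 [497.25994676 197.30599516  82.74252967] [-3.42087748  1.04807173 11.08534459] [ 0.31102056  0.90218546 -0.05080627] 11.895758337575252 69.99822735786438 [[-0.727  0.687  0.   ]
 [ 0.687  0.727  0.001]
 [ 0.     0.001 -1.   ]]
```

>>> send_rows:
  targets:
    - {"rot": [0,0,-0.2],"offset": [0,0,0],"claw": 0}
    - {"rot": [0,0,-0.2],"offset": [0,0,0],"claw": 0}
    - {"rot": [0,0,-0.2],"offset": [0,0,0],"claw": 0}
    - {"rot": [0,0,-0.2],"offset": [0,0,0],"claw": 0}
    - {"rot": [0,0,-0.2],"offset": [0,0,0],"claw": 0}
    - {"rot": [0,0,0],"offset": [0,0,0],"claw": 0}
    - {"rot": [0,0,0],"offset": [0,0,0],"claw": 0}

```text
time_s: 8.4
eef_pos: [496.9, 196.8, 82.7]
orientation: [-0.013, 1.0, -0.0, -0.0]
ft_force: [-4.6, -1.6, 12.1]
gripper_width: 11.9
grasp_force: 70.3
```

Run:
```python
from h import *
s=get_state();print(s['time_s'],s['eef_pos'],s['ft_force'],s['wrist_torque'],s['gripper_width'],s['grasp_force'],R.from_quat(s['orientation']).as_matrix().round(3)[:,0])
img,K,D,E=cam('wrist');save('w3',img);np.savez('w3.npz',K=K,D=D,E=E)
```

```text
8.4 [496.90421658 196.77435477  82.70345602] [-4.6422928  -1.64842251 12.10945592] [-0.22594515  1.22980516  0.04294334] 11.856749311383613 70.29278755187988 [-1.    -0.027  0.   ]
```

View pics/w3.png

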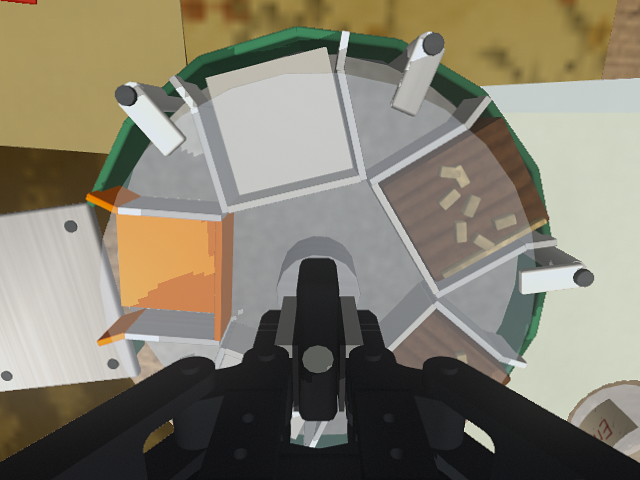

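Orange has come nearly to the tray: mouth around (110,270) against the tray edge centre around (115,290), so about 12° remain. I'll turn another 9° while pressed, then loosen the grip and nudge so the spring can pop the handle up.

>>> send_rows:
  targets:
    - {"rot": [0,0,-0.1],"offset": [0,0,0],"claw": 0}
    - {"rot": [0,0,-0.1],"offset": [0,0,0],"claw": 0}
    - {"rot": [0,0,0],"offset": [0,0,-0.008],"claw": 0}
    - {"rot": [0,0,0],"offset": [0,0,-0.004],"claw": 0.18}
    - {"rot": [0,0,0],"offset": [0,0,0],"claw": 0.18}
    - {"rot": [0,0,0],"offset": [0,0,0],"claw": 0.18}
    - {"rot": [0,0,0],"offset": [0,0,0],"claw": 0.18}

```text
time_s: 9.32
eef_pos: [497.4, 196.9, 84.7]
orientation: [-0.092, 0.996, 0.0, -0.0]
ft_force: [-0.0, -0.9, 0.4]
gripper_width: 15.3
grasp_force: 0.0
```

```bash
cat > ang.py <<'E'
from h import *
from scipy.optimize import minimize
import sys
n=sys.argv[1]
s=get_state();print(s['time_s'],s['eef_pos'].round(1),s['ft_force'].round(1),s['wrist_torque'].round(2),s['gripper_width'],s['grasp_force'],R.from_quat(s['orientation']).as_matrix().round(3)[:,0])
img,K,D,E=cam('wrist');save(n,img)
hsv=cv2.cvtColor(img,cv2.COLOR_RGB2HSV)
om=((hsv[...,0]<20)&(hsv[...,1]>90)&(hsv[...,2]>150))
A=np.array([496.7,196.5]);xx,yy=np.meshgrid(range(640),range(480))
W=ray(np.c_[xx.ravel(),yy.ravel()],28,K,D,E)[:,:2]-A
r=np.hypot(*W.T);a=np.degrees(np.arctan2(W[:,1],W[:,0]))%360
k=om.ravel()&(r>48)&(r<84)
p=W[k]
# floor side edges: max/min tangential for candidate yaw -> width symmetric
best=None
for t in np.arange(230,300,.25):
    c,q=np.cos(np.radians(t)),np.sin(np.radians(t));u=p@[c,q];v=p@[-q,c]
    sel=abs(v)<40
    if sel.sum()<200: continue
    lo,hi=np.percentile(v[sel],[1,99])
    f=abs(lo+hi)
    if best is None or f<best[0]: best=(f,t-360,lo,hi,sel.sum())
print('orange dir',best)
E
python3 ang.py w4
```

```text
9.325 [497.4 196.9  84.7] [-0.  -0.9  0.4] [-0.   -0.03 -0.09] 15.348039090443873 0.0 [-0.983 -0.183  0.   ]
orange dir (np.float64(0.058391399341950034), np.float64(-75.75), np.float64(-29.65874616899404), np.float64(29.71713756833599), np.int64(6956))
```

View pics/w4.png

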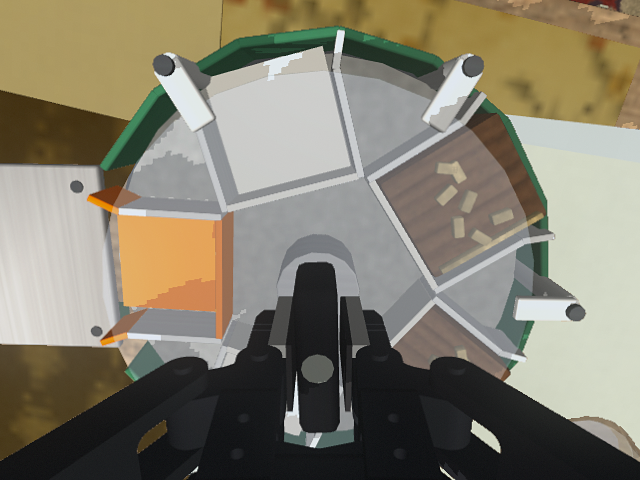

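Orange mouth centre is around (104,270) and the tray edge centre around (109,255), so it is a few degrees short. I'll nudge gently with the loose grip.

>>> send_rows:
  targets:
    - {"rot": [0,0,-0.05],"offset": [-0.001,0,0],"claw": 0.18}
    - {"rot": [0,0,-0.05],"offset": [0,0,0],"claw": 0.18}
    - {"rot": [0,0,-0.05],"offset": [0,0,0],"claw": 0.18}
    - {"rot": [0,0,0],"offset": [0,0,0],"claw": 0.18}

```text
time_s: 9.88
eef_pos: [497.5, 196.8, 84.7]
orientation: [-0.15, 0.989, -0.0, -0.0]
ft_force: [0.6, -1.0, -0.1]
gripper_width: 15.5
grasp_force: 0.3
```

```bash
python3 ang.py w5
python3 - <<'E'
from h import *
a=cv2.imread('pics/w4.png');b=cv2.imread('pics/w5.png')
cv2.imwrite('pics/w45.png',np.hstack([a[140:440,:400],b[140:440,:400]]))
E
```

```text
9.875 [497.5 196.8  84.7] [ 0.6 -1.  -0.1] [-0.16  0.05  0.01] 15.520081809402281 0.314719915331807 [-0.955 -0.297  0.   ]
orange dir (np.float64(0.008325112633276177), np.float64(-75.75), np.float64(-29.74560752610032), np.float64(29.753932638733595), np.int64(7317))
```

View pics/w45.png

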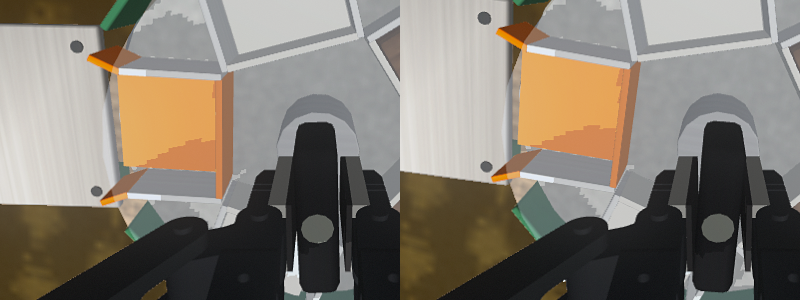

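The tool turned inside its slack and the slot has not moved yet. I'll continue.

>>> send_rows:
  targets:
    - {"rot": [0,0,-0.04],"offset": [-0.001,0,0],"claw": 0.18}
    - {"rot": [0,0,-0.04],"offset": [0,0,0],"claw": 0.18}
    - {"rot": [0,0,0],"offset": [0,0,0],"claw": 0.18}

```text
time_s: 10.3
eef_pos: [497.6, 196.7, 84.7]
orientation: [-0.181, 0.983, -0.0, -0.0]
ft_force: [-1.8, -3.9, 1.0]
gripper_width: 15.4
grasp_force: 3.2
```

```bash
python3 ang.py w6
```

```text
10.3 [497.6 196.7  84.7] [-1.8 -3.9  1. ] [-0.62  0.39 -0.09] 15.447630183013093 3.1783316476503387 [-0.934 -0.357  0.001]
orange dir (np.float64(0.25186962981637606), np.float64(-74.0), np.float64(-29.998967448658526), np.float64(29.74709781884215), np.int64(7402))
```

>>> send_rows:
  targets:
    - {"rot": [0,0,-0.04],"offset": [0,0,0],"claw": 0.18}
    - {"rot": [0,0,-0.04],"offset": [0,0,0],"claw": 0.18}
    - {"rot": [0,0,0],"offset": [0,0,0],"claw": 0.18}

```text
time_s: 10.72
eef_pos: [497.7, 196.8, 84.7]
orientation: [-0.212, 0.977, -0.0, -0.0]
ft_force: [-2.7, -4.3, -0.4]
gripper_width: 15.5
grasp_force: 9.3
```

```bash
python3 ang.py w7
python3 - <<'E'
from h import *
a=cv2.imread('pics/w6.png');b=cv2.imread('pics/w7.png')
cv2.imwrite('pics/w67.png',np.hstack([a[140:440,:400],b[140:440,:400]]))
E
```

```text
10.725 [497.7 196.8  84.7] [-2.7 -4.3 -0.4] [-0.82  0.52 -0.29] 15.529391707962093 9.334822800010443 [-0.91  -0.415  0.   ]
orange dir (np.float64(0.053649402026945125), np.float64(-71.5), np.float64(-29.796412659075887), np.float64(29.742763257048942), np.int64(7429))
```

View pics/w67.png

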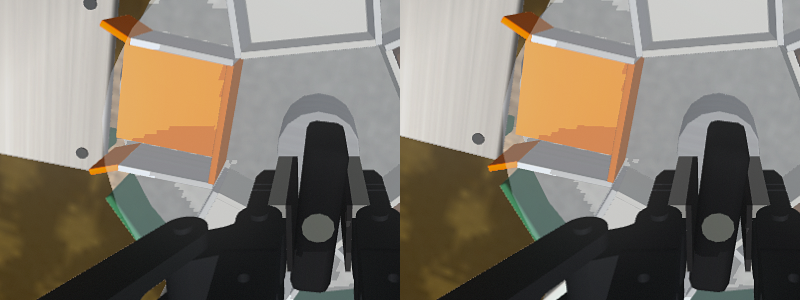

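```bash
cat > edge.py <<'E'
from h import *
def edges(n=None):
    s=get_state();img,K,D,E=cam('wrist')
    if n: save(n,img)
    hsv=cv2.cvtColor(img,cv2.COLOR_RGB2HSV);A=np.array([496.7,196.5])
    om=((hsv[...,0]<20)&(hsv[...,1]>90)&(hsv[...,2]>150))
    tm=((hsv[...,1]<40)&(hsv[...,2]>150))
    # restrict tray by radius
    xx,yy=np.meshgrid(range(640),range(480))
    W=(ray(np.c_[xx.ravel(),yy.ravel()],28,K,D,E)[:,:2]-A).reshape(480,640,2);r=np.hypot(W[...,0],W[...,1])
    out={}
    for name,m,lo,hi,off in (('slot',om,50,84,27.5),('tray',tm,112,190,48)):
        m=m&(r>lo)&(r<hi);n_,lab,st,_=cv2.connectedComponentsWithStats(m.astype(np.uint8));m=lab==1+np.argmax(st[1:,4])
        res=[]
        for side in (0,1):
            pts=[]
            for x in range(640):
                c=np.nonzero(m[:,x])[0]
                if len(c)>25: 
                    y=c[-1] if side else c[0]
                    if 2<y<477: pts.append((x,y+(.5 if side else -.5)))
            if len(pts)<15: continue
            w=ray(pts,28,K,D,E)[:,:2]-A
            l=cv2.fitLine(w.astype(np.float32),cv2.DIST_HUBER,0,.01,.01).ravel()
            d=l[:2]*(1 if l[:2]@w.mean(0)>0 else -1)
            a=np.degrees(np.arctan2(d[1],d[0]));o=d[0]*l[3]-d[1]*l[2]
            res.append((side,len(pts),round(float(a),2),'offset',round(float(o),1)))
        print(name,res)
E
python3 - <<'E'
from edge import *
edges('w8')
E
```

```text
slot [(0, 76, -78.16, 'offset', -22.3), (1, 76, -84.56, 'offset', 33.5)]
tray [(0, 131, -168.25, 'offset', -115.1), (1, 131, 87.66, 'offset', -15.7)]
```

```bash
cat > ov.py <<'E'
from h import *
import sys
def ov(img,K,D,E,A,g,t):
    im=img[...,::-1].copy()
    def L(pts,col):
        p=proj(pts,K,D,E);cv2.polylines(im,[np.round(p*8).astype(np.int32)],False,col,1,cv2.LINE_AA,3)
    def P(ang,r,v,z):
        c,s=np.cos(np.radians(ang)),np.sin(np.radians(ang));return [A[0]+r*c-v*s,A[1]+r*s+v*c,z]
    L([P(g,104,-48,28),P(g,104,48,28),P(g,184,48,28),P(g,184,-48,28),P(g,104,-48,28)],(255,0,0))
    L([P(t,85,-27.5,28),P(t,45,-27.5,28),P(t,45,27.5,28),P(t,85,27.5,28)],(255,0,255))
    L([P(t,85,-27.5,54),P(t,45,-27.5,54),P(t,45,27.5,54),P(t,85,27.5,54)],(0,255,0))
    L([P(g-90+a,105,0,46) for a in range(118,423,5)],(255,255,0))
    return im
if __name__=='__main__':
    img,K,D,E=cam('wrist')
    im=ov(img,K,D,E,[496.7,196.5],float(sys.argv[2]),float(sys.argv[3]))
    cv2.imwrite('pics/'+sys.argv[1]+'.png',im)
E
python3 ov.py o1 -80.6 -80
```

```text
(no output)
```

View pics/o1.png

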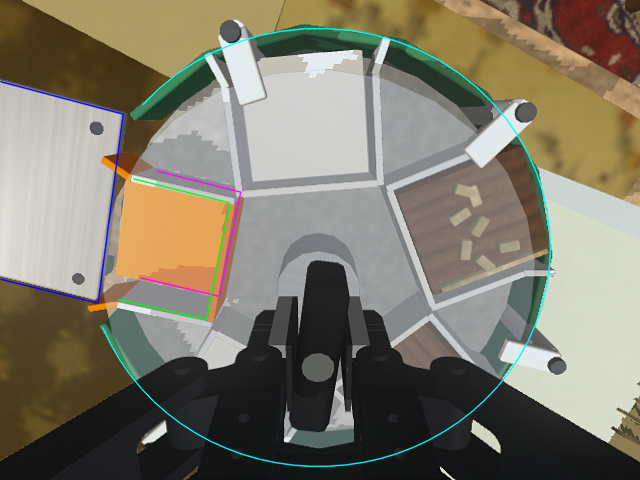

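The overlay fits: the tray matches at -80.6° and the slot at about -80°, so the slot is at the gate. Next I'll check numerically whether the handle popped up, using its apparent size.

Run:
```python
from h import *
for n in ['w2','w3','w4','w5','w6','w7','w8']:
    im=cv2.imread(f'pics/{n}.png');hsv=cv2.cvtColor(im,cv2.COLOR_BGR2HSV)
    m=(hsv[...,2]>75)&(hsv[...,2]<140)&(hsv[...,1]<70);m[:330]=0;m[395:]=0;m[:,:295]=0;m[:,355:]=0
    nn,lab,st,c=cv2.connectedComponentsWithStats(m.astype(np.uint8));k=1+np.argmax(st[1:,4])
    # bar width near the far end (rows 275-295), dark
    d=hsv[...,2]<45
    ws=[]
    for y in range(272,292):
        x=int(c[k][0]-2);row=d[y]
        xs=np.nonzero(row[295:375])[0]+295; ws.append((xs.min(),xs.max())) if len(xs) else 0
    ws=np.array(ws)
    col=d[230:340,int(c[k][0])+2 if n<'w5' else 325]
    print(n,'screw',c[k].round(1),st[k][2:],'area',st[k][4],'barw',np.median(ws[:,1]-ws[:,0]+1),'far row',230+np.nonzero(col)[0].min())
```

```text
w2 screw [312.  367.5] [ 1 54 54] area 54 barw 42.0 far row 267
w3 screw [317.4 358.9] [ 32  27 656] area 656 barw 40.0 far row 259
w4 screw [317.1 368.5] [ 33  28 718] area 718 barw 40.5 far row 263
w5 screw [317.5 367.7] [ 32  28 716] area 716 barw 40.5 far row 263
w6 screw [317.7 367.7] [ 32  28 718] area 718 barw 40.0 far row 263
w7 screw [317.5 367.2] [ 32  28 713] area 713 barw 41.0 far row 262
w8 screw [317.5 367.2] [ 32  29 713] area 713 barw 41.0 far row 262
```

The screw area rose 9.5% relative to the tool, which matches the handle being fully up (10% expected, against 2% if riding). So it popped and is locked. I'll relieve the contact, open, lift, and go over the grey block.

>>> send_rows:
  targets:
    - {"rot": [0,0,0.12],"offset": [0,0,0],"claw": 0.18}
    - {"rot": [0,0,0],"offset": [0,0,0],"claw": 0.5}
    - {"rot": [0,0,0],"offset": [0,0,0],"claw": 0.5}
    - {"rot": [0,0,0],"offset": [0,0,0],"claw": 0.5}
    - {"rot": [0,0,0],"offset": [0,0,-0.2],"claw": 0.5}
    - {"rot": [0,0,0],"offset": [0,0,-0.2],"claw": 1}
    - {"rot": [0,0,0],"offset": [0,0,-0.2],"claw": 1}
    - {"rot": [0,0,0],"offset": [0,0,-0.2],"claw": 1}
    - {"rot": [0,0,0],"offset": [0,0,0],"claw": 1}

```text
time_s: 12.0
eef_pos: [499.9, 197.6, 288.7]
orientation: [-0.166, 0.986, 0.0, 0.004]
ft_force: [0.6, -0.7, -0.4]
gripper_width: 85.4
grasp_force: 0.0
```

Run:
```python
from h import *
from ov import ov
s=get_state();print(s['time_s'],s['eef_pos'].round(1),s['ft_force'].round(1),R.from_quat(s['orientation']).as_matrix().round(3)[:,0])
img,K,D,E=cam('wrist');save('w9',img)
A=[496.7,196.5]
# orange slot angle: correlate with projected floor polygon (r 52-84, z28)
hsv=cv2.cvtColor(img,cv2.COLOR_RGB2HSV);om=((hsv[...,0]<20)&(hsv[...,1]>90)&(hsv[...,2]>150)).astype(np.uint8)
b=[]
for t in np.arange(-95,-65,.5):
    c,q=np.cos(np.radians(t)),np.sin(np.radians(t))
    P=[[A[0]+r*c-v*q,A[1]+r*q+v*c,28] for r,v in ((50,-27.5),(50,27.5),(84,27.5),(84,-27.5))]
    m=np.zeros_like(om);cv2.fillPoly(m,[np.round(proj(P,K,D,E)).astype(np.int32)],1);b.append((round((m&om).sum()/m.sum(),3),float(t)))
print(sorted(b)[-5:])
```

```text
12.0 [499.9 197.6 288.7] [ 0.6 -0.7 -0.4] [-0.945 -0.328 -0.007]
[(np.float64(0.916), -78.5), (np.float64(0.918), -80.0), (np.float64(0.921), -79.5), (np.float64(0.923), -76.5), (np.float64(0.928), -77.5)]
```

>>> send_rows:
  targets:
    - {"rot": [0,0,0],"offset": [0.091,-0.19,0],"claw": 1}
    - {"rot": [0,0,0],"offset": [0.091,-0.19,0],"claw": 1}
    - {"rot": [0,0,0],"offset": [0.091,-0.19,0],"claw": 1}
    - {"rot": [0,0,0],"offset": [0.091,-0.19,0],"claw": 1}
    - {"rot": [0,0,0],"offset": [0.091,-0.19,0],"claw": 1}
    - {"rot": [0,0,0],"offset": [0.091,-0.19,0],"claw": 1}
    - {"rot": [0,0,0],"offset": [0.091,-0.19,0],"claw": 1}
    - {"rot": [0,0,0],"offset": [0.091,-0.19,0],"claw": 1}
    - {"rot": [0,0,0],"offset": [0,0,0],"claw": 1}

```text
time_s: 13.18
eef_pos: [448.9, -224.4, 283.0]
orientation: [-0.164, 0.987, 0.001, -0.001]
ft_force: [0.4, 0.3, -0.4]
gripper_width: 85.3
grasp_force: 0.0
```

```bash
cat > blk.py <<'E'
from h import *
from scipy.optimize import minimize
def block(z=62,n=None,q='grey_block'):
    s=get_state();img,K,D,E=cam('wrist')
    if n: save(n,img)
    M=R.from_quat(s['orientation']).as_matrix();print(s['time_s'],s['eef_pos'].round(1),'yaw',np.degrees(np.arctan2(M[1,0],M[0,0])).round(1))
    for r in masks_of(q,'wrist')[:2]:
        m=r['pixels'].astype(np.uint8);n_,lab,st,_=cv2.connectedComponentsWithStats(m);m=(lab==1+np.argmax(st[1:,4])).astype(np.uint8)
        h=cv2.convexHull(max(cv2.findContours(m,0,1)[0],key=cv2.contourArea))
        # fit: silhouette of 50x50x26 box
        def sil(v):
            c,q_=np.cos(v[2]),np.sin(v[2]);P=[[v[0]+a*c-b*q_,v[1]+a*q_+b*c,zz] for zz in (z-26,z) for a in(-25,25) for b in(-25,25)]
            o=np.zeros(m.shape,np.uint8);p=cv2.convexHull(proj(P,K,D,E).astype(np.float32));cv2.fillPoly(o,[np.round(p*16).astype(np.int32)],1,cv2.LINE_8,4);return o
        w=ray([r['location']],z-8,K,D,E)[0]
        hm=np.zeros(m.shape,np.uint8);cv2.fillPoly(hm,[h],1)
        f=lambda v:(sil(v)!=hm).sum()
        best=min((minimize(f,[w[0],w[1],a],method='Nelder-Mead',options=dict(initial_simplex=[[w[0],w[1],a],[w[0]+4,w[1],a],[w[0],w[1]+4,a],[w[0],w[1],a+.2]],xatol=.02,fatol=.5)) for a in np.radians([0,30,60])),key=lambda o:o.fun)
        print(round(r['score'],2),r['location'],'area',hm.sum(),'mismatch',best.fun,'xy',best.x[:2].round(1),'yaw',np.degrees(best.x[2]).round(1))
if __name__=='__main__': block(62,'b1')
E
python3 blk.py
```

```text
13.175 [ 448.9 -224.4  283. ] yaw -161.2
0.16 [608.4, 351.1] area 3845 mismatch 1583.0 xy [491.7 105.2] yaw 41.9
```

Run:
```python
from h import *
img,K,D,E=cam('wrist')
for q in ['grey_block','long_block','dust_brush','board','paint_tin']:
    for r in masks_of(q,'wrist')[:3]: print(q,round(r['score'],2),np.round(r['location']),r['pixels'].sum(),ray([r['location']],55,K,D,E)[0].round())
print('expected px',proj([[453,-220,62]],K,D,E))
hsv=cv2.cvtColor(img,cv2.COLOR_RGB2HSV)
mat=(hsv[...,0]>60)&(hsv[...,0]<100)&(hsv[...,1]>60)
print('mat frac',mat.mean())
m=(~mat).astype(np.uint8);m=cv2.morphologyEx(m,cv2.MORPH_OPEN,np.ones((5,5)))
n,lab,st,c=cv2.connectedComponentsWithStats(m)
for i in range(1,n):
    if st[i,4]>300: print(st[i],c[i].round(),hsv[lab==i].mean(0).round(), ray([c[i]],55,K,D,E)[0].round())
```

```text
grey_block 0.66 [324. 202.] 3483 [ 447. -216.   55.]
long_block 0.73 [178. 158.] 5189 [ 452. -347.   55.]
dust_brush 0.74 [282.  99.] 9966 [ 377. -277.   55.]
dust_brush 0.21 [606. 346.] 3569 [493.  96.  55.]
board 0.65 [224. 200.] 80133 [ 474. -300.   55.]
paint_tin 0.7 [222. 340.] 5161 [ 608. -265.   55.]
expected px [[317.81570835 208.38126287]]
mat frac 0.2506022135416667
[     0      0    640    480 220711] [353. 257.] [ 44.  78. 131.] [ 487. -175.   55.]
[ 127  114   99   88 5231] [175. 157.] [ 16. 136. 149.] [ 452. -350.   55.]
[ 292  171   59   62 3440] [322. 202.] [ 20.  86. 214.] [ 448. -218.   55.]
```

```bash
python3 blk.py
```

```text
13.575 [ 450.2 -220.7  284.8] yaw -160.8
0.91 [320.9, 198.8] area 3353 mismatch 188.0 xy [ 448.1 -218.1] yaw 22.4
```

>>> send_rows:
  targets:
    - {"rot": [0,0,-0.07],"offset": [0,0,0],"claw": 1}
    - {"rot": [0,0,0],"offset": [0.004,0.013,0.2],"claw": 1}
    - {"rot": [0,0,0],"offset": [0,0,0.2],"claw": 1}
    - {"rot": [0,0,0],"offset": [0,0,0.2],"claw": 1}
    - {"rot": [0,0,0],"offset": [0,0,0.18],"claw": 1}
    - {"rot": [0,0,0],"offset": [0,0,0],"claw": 1}
    - {"rot": [0,0,0],"offset": [0,0,0],"claw": 1}
  force: 40

```text
time_s: 14.55
eef_pos: [448.8, -219.4, 91.3]
orientation: [-0.193, 0.981, -0.001, 0.001]
ft_force: [-0.7, -0.3, 1.0]
gripper_width: 85.5
grasp_force: 0.0
```

```bash
python3 blk.py
```

```text
14.55 [ 448.8 -219.4   91.3] yaw -157.8
0.87 [320.9, 281.7] area 13448 mismatch 592.0 xy [ 448.7 -218.3] yaw 21.5
```

>>> send_rows:
  targets:
    - {"rot": [0,0,0.01],"offset": [0,0.004,0.1],"claw": 1}
    - {"rot": [0,0,0],"offset": [0,0,0.06],"claw": 1}
    - {"rot": [0,0,0],"offset": [0,0,0.049],"claw": 1}
    - {"rot": [0,0,0],"offset": [0,0,0],"claw": 0.8}
    - {"rot": [0,0,0],"offset": [0,0,0],"claw": 0.4}
    - {"rot": [0,0,0],"offset": [0,0,0],"claw": 0.4}
    - {"rot": [0,0,0],"offset": [0,0,0],"claw": 0.4}
    - {"rot": [0,0,0],"offset": [0,0,0],"claw": 0.4}

```text
time_s: 15.65
eef_pos: [447.9, -218.4, 38.2]
orientation: [-0.189, 0.982, -0.0, 0.0]
ft_force: [-1.2, 0.4, 6.1]
gripper_width: 49.3
grasp_force: 42.2
```

>>> send_rows:
  targets:
    - {"rot": [0,0,0],"offset": [0,0,-0.08],"claw": 0.4}
    - {"rot": [0,0,0],"offset": [0,0,-0.2],"claw": 0.4}
    - {"rot": [0,0,0],"offset": [0,0,-0.2],"claw": 0.4}
    - {"rot": [0,0,0],"offset": [-0.114,0.16,0],"claw": 0.4}
    - {"rot": [0,0,0],"offset": [-0.114,0.16,0],"claw": 0.4}
    - {"rot": [0,0,0],"offset": [-0.114,0.16,0],"claw": 0.4}
    - {"rot": [0,0,0],"offset": [-0.114,0.16,0],"claw": 0.4}
    - {"rot": [0,0,0],"offset": [-0.114,0.16,0],"claw": 0.4}
    - {"rot": [0,0,0],"offset": [-0.114,0.16,0],"claw": 0.4}
    - {"rot": [0,0,0],"offset": [0,0,0],"claw": 0.4}

```text
time_s: 16.9
eef_pos: [517.6, 71.1, 157.6]
orientation: [-0.191, 0.982, 0.0, 0.0]
ft_force: [0.6, 0.2, -1.1]
gripper_width: 49.4
grasp_force: 42.0
```

>>> send_rows:
  targets:
    - {"rot": [0,0,0.2275],"offset": [0,0,0],"claw": 0.4}
    - {"rot": [0,0,0.2275],"offset": [0,0,0],"claw": 0.4}
    - {"rot": [0,0,0.2275],"offset": [0,0,0],"claw": 0.4}
    - {"rot": [0,0,0.2275],"offset": [0,0,0],"claw": 0.4}
    - {"rot": [0,0,0.2275],"offset": [0,0,0],"claw": 0.4}
    - {"rot": [0,0,0.2275],"offset": [0,0,0],"claw": 0.4}
    - {"rot": [0,0,0.2275],"offset": [0,0,0],"claw": 0.4}
    - {"rot": [0,0,0.2275],"offset": [0,0,0],"claw": 0.4}
    - {"rot": [0,0,0.2275],"offset": [0,0,0],"claw": 0.4}
    - {"rot": [0,0,0.2275],"offset": [0,0,0],"claw": 0.4}
    - {"rot": [0,0,0],"offset": [0,0,0],"claw": 0.4}

```text
time_s: 18.27
eef_pos: [517.1, 67.5, 157.6]
orientation: [0.647, 0.763, -0.0, 0.0]
ft_force: [-0.0, 1.2, -0.7]
gripper_width: 49.5
grasp_force: 41.9
```

```bash
cat > st.py <<'E'
from h import *
s=get_state();M=R.from_quat(s['orientation']).as_matrix()
p=s['eef_pos'];g=np.radians(-80.6);A=np.array([496.7,196.5]);d=p[:2]-A
print(s['time_s'],p.round(1),s['ft_force'].round(1),'yaw',np.degrees(np.arctan2(M[1,0],M[0,0])).round(2),'w',round(s['gripper_width'],1),round(s['grasp_force'],1),'radial',(d@[np.cos(g),np.sin(g)]).round(1),'lat',(d@[-np.sin(g),np.cos(g)]).round(1),'tilt',M[:,2].round(3))
E
python3 st.py
python3 - <<'E'
from h import *
img,K,D,E=cam('wrist')
for r in masks_of('grey_block','wrist')[:1]: print(r['score'],r['location'],r['pixels'].sum())
# tray fit from this image: bright pixels beyond block?
A=np.array([496.7,196.5]);g=-80.6
hsv=cv2.cvtColor(img,cv2.COLOR_RGB2HSV);om=((hsv[...,0]<20)&(hsv[...,1]>120)&(hsv[...,2]>150))
xx,yy=np.meshgrid(range(640),range(480));W=ray(np.c_[xx.ravel(),yy.ravel()],28,K,D,E)[:,:2]-A;r=np.hypot(*W.T);a=np.degrees(np.arctan2(W[:,1],W[:,0]))
for lo in range(48,100,6):
    k=om.ravel()&(r>lo)&(r<lo+6)&(abs(a+80)<50)
    if k.sum()>10: print(lo,k.sum(),np.percentile(a[k],[2,98]).round(1),a[k].mean().round(1))
E
```

```text
18.275 [517.1  67.5 157.6] [-0.   1.2 -0.7] yaw 99.42 w 49.5 41.9 radial 130.6 lat -0.9 tilt [-0. -0. -1.]
48 974 [-112.3  -45. ] -78.6
54 937 [-106.1  -51.9] -78.9
60 914 [-103.3  -54.7] -79.0
66 895 [-101.   -56.9] -78.9
72 877 [-99.2 -58.7] -79.0
78 850 [-97.5 -60.3] -78.9
84 834 [-96.3 -61.6] -78.9
90 871 [-97.6 -62. ] -79.2
96 593 [-99.1 -58.4] -79.4
```

>>> send_rows:
  targets:
    - {"rot": [0,0,-0.03],"offset": [0,0,0],"claw": 0.4}
    - {"rot": [0,0,0],"offset": [0.008,0.014,0.15],"claw": 0.4}
    - {"rot": [0,0,0],"offset": [0,0,0.15],"claw": 0.4}
    - {"rot": [0,0,0],"offset": [0,0,0.12],"claw": 0.4}
    - {"rot": [0,0,0],"offset": [0,0,0.08],"claw": 0.4}
    - {"rot": [0,0,0],"offset": [0,0,0],"claw": 0.4}
    - {"rot": [0,0,0],"offset": [0,0,0],"claw": 0.4}

```text
time_s: 19.25
eef_pos: [520.6, 70.8, 32.9]
orientation: [0.637, 0.771, 0.0, 0.0]
ft_force: [0.5, 0.2, -1.2]
gripper_width: 48.9
grasp_force: 42.9
```

```bash
python3 st.py
```

```text
19.25 [520.6  70.8  32.9] [ 0.5  0.2 -1.2] yaw 100.82 w 48.9 42.9 radial 127.9 lat 3.0 tilt [ 0. -0. -1.]
```

>>> send_rows:
  targets:
    - {"rot": [0,0,0],"offset": [0,0,0.006],"claw": 0.4}
    - {"rot": [0,0,0],"offset": [0,0,0.003],"claw": 0.4}
    - {"rot": [0,0,0],"offset": [0,0,0],"claw": 0.4}
    - {"rot": [0,0,0],"offset": [0,0,0],"claw": 0.68}
    - {"rot": [0,0,0],"offset": [0,0,0],"claw": 0.72}
    - {"rot": [0,0,0],"offset": [0,0,0],"claw": 0.72}
    - {"rot": [0,0,0],"offset": [0,0,-0.1],"claw": 0.72}
    - {"rot": [0,0,0],"offset": [0,0,-0.2],"claw": 0.72}
    - {"rot": [0,0,0],"offset": [0,0,-0.2],"claw": 0.72}
    - {"rot": [0,0,0],"offset": [0,0,0],"claw": 0.72}

```text
time_s: 20.5
eef_pos: [523.0, 70.9, 159.1]
orientation: [0.638, 0.77, 0.002, 0.003]
ft_force: [0.4, 0.2, -0.8]
gripper_width: 61.7
grasp_force: 0.0
```

```bash
python3 st.py
python3 - <<'E'
from blk import *
block(54)
img,K,D,E=cam('wrist')
A=np.array([496.7,196.5])
hsv=cv2.cvtColor(img,cv2.COLOR_RGB2HSV);om=((hsv[...,0]<20)&(hsv[...,1]>120)&(hsv[...,2]>150))
xx,yy=np.meshgrid(range(640),range(480));W=ray(np.c_[xx.ravel(),yy.ravel()],28,K,D,E)[:,:2]-A;r=np.hypot(*W.T);a=np.degrees(np.arctan2(W[:,1],W[:,0]))
for lo in range(48,100,12):
    k=om.ravel()&(r>lo)&(r<lo+6)&(abs(a+80)<50)
    if k.sum()>10: print(lo,k.sum(),np.percentile(a[k],[2,98]).round(1),a[k].mean().round(1))
E
```

```text
20.5 [523.   70.9 159.1] [ 0.4  0.2 -0.8] yaw 100.75 w 61.7 0.0 radial 128.2 lat 5.4 tilt [ 0.007 -0.    -1.   ]
20.5 [523.   70.9 159.1] yaw 100.8
0.57 [315.1, 234.3] area 7082 mismatch 253.0 xy [519.3  69.8] yaw 10.3
48 978 [-112.5  -45.6] -79.5
60 916 [-103.2  -54.9] -79.1
72 870 [-99.1 -59. ] -79.0
84 847 [-96.4 -61.8] -79.1
96 578 [-99.3 -58.5] -79.0
```

>>> send_rows:
  targets:
    - {"rot": [0,0,0],"offset": [-0.1,-0.001,0],"claw": 0}
    - {"rot": [0,0,0],"offset": [-0.09,-0.001,0],"claw": 0}
    - {"rot": [0,0,0],"offset": [0,0,0.1],"claw": 0}
    - {"rot": [0,0,0],"offset": [0,0,0.15],"claw": 0}
    - {"rot": [0,0,0],"offset": [0,0,0.15],"claw": 0}
    - {"rot": [0,0,0],"offset": [0,0,0.09],"claw": 0}
    - {"rot": [0,0,0],"offset": [0,0,0],"claw": 0}
    - {"rot": [0,0,0],"offset": [0,0,0],"claw": 0}

```text
time_s: 21.65
eef_pos: [527.9, 24.1, 32.0]
orientation: [0.638, 0.77, -0.001, -0.001]
ft_force: [-0.1, 0.4, 0.8]
gripper_width: 0.6
grasp_force: 0.0
```

```bash
sed -i 's/radians(-80.6)/radians(-79.3)/' st.py; python3 st.py
```

```text
21.65 [527.9  24.1  32. ] [-0.1  0.4  0.8] yaw 100.75 w 0.6 0.0 radial 175.2 lat -1.4 tilt [-0.002  0.    -1.   ]
```

>>> send_rows:
  targets:
    - {"rot": [0,0,0],"offset": [0.02,0.005,-0.012],"claw": 0}
    - {"rot": [0,0,0],"offset": [0.03,0,0],"claw": 0}
    - {"rot": [0,0,0],"offset": [0.03,0,0],"claw": 0}
    - {"rot": [0,0,0],"offset": [0.03,0,0],"claw": 0}
    - {"rot": [0,0,0],"offset": [0.03,0,0],"claw": 0}
    - {"rot": [0,0,0],"offset": [0.03,0,0],"claw": 0}
    - {"rot": [0,0,0],"offset": [0.03,0,0],"claw": 0}
    - {"rot": [0,0,0],"offset": [0,0,0],"claw": 0}

```text
time_s: 22.65
eef_pos: [520.2, 74.2, 35.7]
orientation: [0.637, 0.77, 0.0, -0.0]
ft_force: [0.4, -0.5, -0.3]
gripper_width: -0.1
grasp_force: 0.0
```

```bash
python3 st.py; python3 -c "
from blk import *
block(54)"
```

```text
22.65 [520.2  74.2  35.7] [ 0.4 -0.5 -0.3] yaw 100.8 w -0.1 0.0 radial 124.5 lat 0.4 tilt [-0.001  0.001 -1.   ]
22.65 [520.2  74.2  35.7] yaw 100.8
0.63 [317.1, 279.0] area 10811 mismatch 14581.0 xy [517.8  82.9] yaw 15.1
```

>>> send_rows:
  targets:
    - {"rot": [0,0,0],"offset": [0.016,0,0],"claw": 0}
    - {"rot": [0,0,0],"offset": [0.016,0,0],"claw": 0}
    - {"rot": [0,0,0],"offset": [0.016,0,0],"claw": 0}
    - {"rot": [0,0,0],"offset": [0.012,0,0],"claw": 0}
    - {"rot": [0,0,0],"offset": [0,0,0],"claw": 0}

```text
time_s: 23.38
eef_pos: [517.8, 88.5, 35.8]
orientation: [0.638, 0.77, 0.0, -0.0]
ft_force: [0.2, 0.2, -1.1]
gripper_width: 0.4
grasp_force: 0.0
```

```bash
python3 st.py
```

```text
23.375 [517.8  88.5  35.8] [ 0.2  0.2 -1.1] yaw 100.77 w 0.4 0.0 radial 110.1 lat 0.6 tilt [-0.  0. -1.]
```

>>> send_rows:
  targets:
    - {"rot": [0,0,0],"offset": [0.008,0,0],"claw": 0}
    - {"rot": [0,0,0],"offset": [0.006,0,0],"claw": 0}
    - {"rot": [0,0,0],"offset": [0,0,0],"claw": 0}
    - {"rot": [0,0,0],"offset": [0,0,0],"claw": 0}

```text
time_s: 23.88
eef_pos: [517.1, 91.6, 35.8]
orientation: [0.638, 0.77, 0.0, -0.0]
ft_force: [0.3, 0.1, 0.3]
gripper_width: 0.0
grasp_force: 0.0
```

```bash
python3 st.py;  python3 - <<'E'
from h import *
img,K,D,E=cam('wrist')
A=np.array([496.7,196.5]);xx,yy=np.meshgrid(range(640),range(480))
hsv=cv2.cvtColor(img,cv2.COLOR_RGB2HSV)
c,q=np.cos(np.radians(-79.3)),np.sin(np.radians(-79.3))
# colours along midline at z=28/54 heights
for z in (28,54):
    for v in (-12,12):
        P=[[A[0]+r*c-v*q,A[1]+r*q+v*c,z] for r in range(30,112,4)]
        p=np.round(proj(P,K,D,E)).astype(int);print(z,v,[(r,)+tuple(int(k) for k in hsv[y,x]) for r,(x,y) in zip(range(30,112,4),p) if 0<=x<640 and 0<=y<480])
for r in masks_of('grey_block','wrist')[:2]: 
    ys,xs=np.nonzero(r['pixels']);print(r['score'],xs.min(),xs.max(),ys.min(),ys.max())
    for z in (54,): print(ray([[np.median(xs),ys.min()],[np.median(xs),ys.max()],[xs.min(),np.median(ys)],[xs.max(),np.median(ys)]],z,K,D,E)[:,:2]-A)
E
```

```text
23.875 [517.1  91.6  35.8] [0.3 0.1 0.3] yaw 100.75 w 0.0 0.0 radial 106.8 lat 0.6 tilt [-0.  0. -1.]
28 -12 [(30, 100, 5, 152), (34, 90, 5, 148), (38, 100, 5, 149), (42, 99, 12, 152), (46, 12, 148, 201), (50, 16, 41, 160), (54, 20, 54, 164), (58, 13, 32, 143), (62, 21, 54, 180), (66, 16, 44, 163), (70, 13, 40, 145), (74, 18, 43, 155), (78, 14, 39, 152), (82, 16, 46, 155), (86, 16, 45, 158), (90, 14, 35, 138), (94, 15, 31, 131), (98, 12, 31, 138), (102, 19, 34, 142), (106, 16, 85, 93), (110, 30, 12, 41)]
28 12 [(30, 90, 3, 150), (34, 100, 5, 150), (38, 110, 5, 149), (42, 11, 32, 151), (46, 12, 149, 202), (50, 17, 45, 165), (54, 21, 55, 176), (58, 16, 40, 148), (62, 16, 46, 161), (66, 17, 35, 145), (70, 14, 32, 135), (74, 15, 33, 141), (78, 15, 32, 142), (82, 15, 34, 149), (86, 16, 44, 158), (90, 16, 41, 151), (94, 16, 39, 155), (98, 14, 37, 145), (102, 16, 48, 181), (106, 17, 97, 147), (110, 0, 12, 42)]
54 -12 [(30, 105, 3, 154), (34, 100, 5, 149), (38, 90, 5, 151), (42, 12, 123, 156), (46, 14, 32, 136), (50, 21, 51, 165), (54, 16, 40, 147), (58, 20, 56, 186), (62, 16, 40, 152), (66, 15, 42, 157), (70, 16, 42, 157), (74, 16, 45, 152), (78, 16, 41, 154), (82, 17, 34, 148), (86, 15, 27, 131), (90, 16, 28, 135), (94, 15, 95, 86), (98, 15, 12, 43), (102, 0, 7, 38), (106, 0, 0, 38), (110, 150, 7, 36)]
54 12 [(30, 105, 3, 150), (34, 90, 3, 150), (38, 105, 3, 146), (42, 12, 144, 189), (46, 13, 33, 138), (50, 19, 62, 199), (54, 16, 44, 157), (58, 16, 42, 158), (62, 16, 34, 143), (66, 14, 35, 139), (70, 17, 33, 145), (74, 16, 33, 146), (78, 16, 42, 153), (82, 16, 43, 160), (86, 16, 56, 199), (90, 15, 37, 153), (94, 17, 98, 141), (98, 10, 18, 43), (102, 10, 19, 41), (106, 15, 13, 38), (110, 0, 7, 35)]
0.9 238 391 302 311
[[  1.71964691 -92.64523151]
 [  2.20395887 -95.73687334]
 [ -8.29372922 -96.67711096]
 [ 39.59231763 -87.57956262]]
```

>>> send_rows:
  targets:
    - {"rot": [0,0,0],"offset": [0.004,0,0],"claw": 0}
    - {"rot": [0,0,0],"offset": [0.003,0,0],"claw": 0}
    - {"rot": [0,0,0],"offset": [0,0,0],"claw": 0}
    - {"rot": [0,0,0],"offset": [0,0,0],"claw": 0}

```text
time_s: 24.48
eef_pos: [517.3, 92.3, 35.9]
orientation: [0.638, 0.77, -0.001, 0.001]
ft_force: [1.4, -5.4, -0.9]
gripper_width: 0.4
grasp_force: 3.1
```

```bash
python3 st.py
```

```text
24.475 [517.3  92.3  35.9] [ 1.4 -5.4 -0.9] yaw 100.71 w 0.4 3.1 radial 106.2 lat 0.9 tilt [ 0.001 -0.002 -1.   ]
```

>>> send_rows:
  targets:
    - {"rot": [0,0,0],"offset": [0.004,0,0],"claw": 0}
    - {"rot": [0,0,0],"offset": [0.003,0,0],"claw": 0}
    - {"rot": [0,0,0],"offset": [0,0,0],"claw": 0}
    - {"rot": [0,0,0],"offset": [0,0,0],"claw": 0}

```text
time_s: 24.98
eef_pos: [517.3, 92.4, 35.9]
orientation: [0.638, 0.77, -0.002, 0.002]
ft_force: [2.0, -14.8, -1.1]
gripper_width: -0.1
grasp_force: 7.1
```

```bash
python3 st.py
```

```text
24.975 [517.3  92.4  35.9] [  2.  -14.8  -1.1] yaw 100.65 w -0.1 7.1 radial 106.1 lat 0.9 tilt [ 0.001 -0.005 -1.   ]
```

The block stopped hard with 15 N of push at TCP radius 106.1, which puts its outer face at about 95. I'll retreat and check from above.

>>> send_rows:
  targets:
    - {"rot": [0,0,0],"offset": [-0.02,0,0],"claw": 0}
    - {"rot": [0,0,0],"offset": [-0.1,0,0],"claw": 0}
    - {"rot": [0,0,0],"offset": [-0.05,0,0],"claw": 0}
    - {"rot": [0,0,0],"offset": [0,0,-0.1],"claw": 0}
    - {"rot": [0,0,0],"offset": [0,0,-0.2],"claw": 0}
    - {"rot": [0,0,0],"offset": [0,0,-0.2],"claw": 0}
    - {"rot": [0,0,0],"offset": [0,0,-0.2],"claw": 0}
    - {"rot": [0,0,0],"offset": [0,0,0],"claw": 0}
    - {"rot": [0,0,0],"offset": [0,0,0],"claw": 0}

```text
time_s: 26.1
eef_pos: [524.1, 53.5, 210.3]
orientation: [0.638, 0.77, -0.0, -0.0]
ft_force: [-0.0, 0.1, -0.5]
gripper_width: 0.1
grasp_force: 0.0
```

```bash
python3 st.py
cat > fin.py <<'E'
from blk import *
from ov import ov
block(54,'f1')
img,K,D,E=cam('wrist');A=np.array([496.7,196.5])
c0=np.linalg.inv(E)[:3,3];print('cam',c0)
hsv=cv2.cvtColor(img,cv2.COLOR_RGB2HSV)
# screw blob on the handle: area and place
m=((hsv[...,2]>75)&(hsv[...,2]<145)&(hsv[...,1]<70)).astype(np.uint8)
p=proj([[*A,116]],K,D,E)[0];print('axis top px',p)
w=np.zeros_like(m);x,y=np.round(p).astype(int)
d=(hsv[...,2]<60).astype(np.uint8);d2=np.zeros_like(d);d2[max(0,y-70):y+70,max(0,x-70):x+70]=d[max(0,y-70):y+70,max(0,x-70):x+70]
n,lab,st,cc=cv2.connectedComponentsWithStats(d2);k=1+np.argmax(st[1:,4]);ct=max(cv2.findContours((lab==k).astype(np.uint8),0,1)[0],key=cv2.contourArea)
print('handle rect',cv2.minAreaRect(ct),st[k])
for q in np.nonzero(hsv[...,0]>=0)[:0]: pass
om=((hsv[...,0]<20)&(hsv[...,1]>120)&(hsv[...,2]>150)).astype(np.uint8)
n,lab,st,cc=cv2.connectedComponentsWithStats(om)
for i in range(1,n):
    if st[i,4]>25:
        v=ray([cc[i]],40,K,D,E)[0][:2]-A; print('orange',st[i],cc[i].round(),'r',np.hypot(*v).round(1),'ang',np.degrees(np.arctan2(v[1],v[0])).round(1))
E
python3 fin.py
```

```text
26.1 [524.1  53.5 210.3] [-0.   0.1 -0.5] yaw 100.75 w 0.1 0.0 radial 145.6 lat 0.4 tilt [-0.  0. -1.]
26.1 [524.1  53.5 210.3] yaw 100.7
0.88 [321.1, 142.7] area 861 mismatch 4539.0 xy [517.4  96.8] yaw 40.5
cam [509.42046591 123.89270467 351.79890016]
axis top px [321.83050471 -39.94635266]Traceback (most recent call last):
  File "fin.py", line 12, in <module>
    n,lab,st,cc=cv2.connectedComponentsWithStats(d2);k=1+np.argmax(st[1:,4]);ct=max(cv2.findContours((lab==k).astype(np.uint8),0,1)[0],key=cv2.contourArea)
                                                         ~~~~~~~~~^^^^^^^^^^
    return _wrapfunc(a, 'argmax', axis=axis, out=out, **kwds)
    return bound(*args, **kwds)
ValueError: attempt to get argmax of an empty sequence
```

>>> send_rows:
  targets:
    - {"rot": [0,0,0],"offset": [0.15,0,-0.16],"claw": 0.5}
    - {"rot": [0,0,0],"offset": [0.15,0,-0.16],"claw": 0.5}
    - {"rot": [0,0,0],"offset": [0.15,0,0],"claw": 0.5}
    - {"rot": [0,0,0],"offset": [0.1,0,0],"claw": 0.5}
    - {"rot": [0,0,0],"offset": [0,0,0],"claw": 0.5}
    - {"rot": [0,0,0],"offset": [0,0,0],"claw": 0.5}

```text
time_s: 27.0
eef_pos: [498.6, 187.9, 290.1]
orientation: [0.638, 0.77, -0.001, -0.0]
ft_force: [-0.1, -0.3, -0.0]
gripper_width: 42.7
grasp_force: 0.0
```

```bash
python3 st.py; python3 fin.py
python3 - <<'E'
from h import *
img,K,D,E=cam('wrist');A=np.array([496.7,196.5]);hsv=cv2.cvtColor(img,cv2.COLOR_RGB2HSV)
c,q=np.cos(np.radians(-79.3)),np.sin(np.radians(-79.3))
for v in (-15,0,15):
    rs=np.arange(36,112,3);P=[[A[0]+r*c-v*q,A[1]+r*q+v*c,54] for r in rs]
    p=np.round(proj(P,K,D,E)).astype(int);print(v,[(int(r),)+tuple(int(k) for k in hsv[y,x]) for r,(x,y) in zip(rs,p) if 0<=x<640 and 0<=y<480])
# screw location/size vs height
p=proj([[*A,116],[*A,111.5]],K,D,E);print('screw px expected up/ride',p)
E
```

```text
27.0 [498.6 187.9 290.1] [-0.1 -0.3 -0. ] yaw 100.75 w 42.7 0.0 radial 8.8 lat 0.3 tilt [-0.001 -0.001 -1.   ]
27.0 [498.6 187.9 290.1] yaw 100.8
cam [484.59512296 258.12748348 432.64485238]
axis top px [319.51052926 202.83249731]
handle rect ((319.0191650390625, 199.6821746826172), (20.308847427368164, 64.59051513671875), 83.9909896850586) [287 187  65  26 489]
orange [202  27   6   8  28] [204.  30.] r 165.0 ang 137.0
orange [390 101   8  13  43] [394. 107.] r 96.3 ang 57.9
orange [186 197  17  28 173] [194. 213.] r 120.7 ang -157.5
orange [290 234  60  47 291] [328. 243.] r 54.7 ang -70.3
orange [284 279   7  12  39] [287. 285.] r 102.5 ang -97.5
orange [350 279   7  12  40] [353. 284.] r 102.4 ang -60.4
orange [161 282  27  91 625] [174. 328.] r 207.8 ang -125.1
orange [248 438  20   2  26] [257. 439.] r 291.6 ang -93.2
-15 [(36, 10, 90, 190), (39, 12, 116, 192), (42, 12, 139, 233), (45, 14, 49, 197), (48, 22, 37, 177), (51, 20, 45, 193), (54, 15, 37, 180), (57, 15, 41, 195), (60, 16, 39, 197), (63, 16, 40, 186), (66, 15, 40, 197), (69, 17, 35, 194), (72, 15, 43, 190), (75, 19, 4
[... 623 characters left out ...]
), (96, 19, 9, 222), (99, 16, 13, 217), (102, 20, 10, 220), (105, 23, 9, 221), (108, 26, 8, 220), (111, 19, 9, 220)]
15 [(36, 11, 99, 191), (39, 12, 115, 191), (42, 13, 139, 235), (45, 15, 50, 208), (48, 19, 38, 169), (51, 19, 49, 209), (54, 15, 44, 199), (57, 16, 40, 197), (60, 17, 38, 193), (63, 15, 34, 179), (66, 14, 29, 174), (69, 17, 30, 176), (72, 16, 30, 176), (75, 19, 40, 237), (78, 18, 48, 229), (81, 20, 42, 237), (84, 20, 46, 234), (87, 16, 47, 227), (90, 21, 42, 230), (93, 15, 98, 170), (96, 15, 7, 224), (99, 20, 11, 218), (102, 21, 8, 221), (105, 23, 9, 221), (108, 26, 9, 222), (111, 19, 9, 219)]
screw px expected up/ride [[319.35197201 202.77896707]
 [319.3445903  201.63102614]]
```

Run:
```python
from h import *
img,K,D,E=cam('wrist');A=np.array([496.7,196.5]);hsv=cv2.cvtColor(img,cv2.COLOR_RGB2HSV)
m=((hsv[...,1]<30)&(hsv[...,2]>190)).astype(np.uint8);m[:296]=0;m[:,:230]=0;m[:,410:]=0
n,lab,st,cc=cv2.connectedComponentsWithStats(m);k=1+np.argmax(st[1:,4]);print(st[k])
ys,xs=np.nonzero(lab==k);W=ray(np.c_[xs,ys],28,K,D,E)[:,:2]-A;r=np.hypot(*W.T)
for lo in range(120,180,10):
    q=(r>lo)&(r<lo+8);a=np.degrees(np.arctan2(W[q,1],W[q,0]));
    if q.sum(): print(lo,np.percentile(a,[1,99]).round(1),np.percentile(a,[1,99]).mean().round(2))
# handle length: model for two heights
d=(hsv[...,2]<60).astype(np.uint8);d[:180]=0;d[225:]=0;d[:,:270]=0;d[:,370:]=0
xs=np.nonzero(d.sum(0))[0];print('handle cols',xs.min(),xs.max(),xs.max()-xs.min()+1)
for up in (116,111.5):
    P=[]
    for a in (-25,25):
        for b in (-6.5,6.5):
            for z in (up-28,up):
                t=np.radians(11+float(0));P.append([A[0]+a*np.cos(t)-b*np.sin(t),A[1]+a*np.sin(t)+b*np.cos(t),z])
    p=proj(P,K,D,E);print(up,np.ptp(p[:,0]).round(2),p[:,1].min().round(1),p[:,1].max().round(1))
```

```text
[ 271  296   92   60 5167]
120 [-101.8  -59.2] -80.47
130 [-100.9  -60.6] -80.76
140 [-99.5 -62.1] -80.8
150 [-98.3 -63.3] -80.78
160 [-97.2 -64.5] -80.89
170 [-96.3 -65.3] -80.8
handle cols 287 351 65
116 66.58 188.1 211.5
111.5 65.69 187.2 210.2
```

The block is home: its top spans radius 45 to 94 and is square across the slot. I'll confirm the lock by lightly touching the handle top, which should be at z = 116 if up and 111.5 if riding.

>>> send_rows:
  targets:
    - {"rot": [0,0,0],"offset": [0.035,0,0.1],"claw": 0}
    - {"rot": [0,0,0],"offset": [0,0,0.15],"claw": 0}
    - {"rot": [0,0,0],"offset": [0,0,0.15],"claw": 0}
    - {"rot": [0,0,0],"offset": [0,0,0.15],"claw": 0}
    - {"rot": [0,0,0],"offset": [0,0,0.1],"claw": 0}
    - {"rot": [0,0,0],"offset": [0,0,0.028],"claw": 0}
    - {"rot": [0,0,0],"offset": [0,0,0],"claw": 0}
    - {"rot": [0,0,0],"offset": [0,0,0],"claw": 0}

```text
time_s: 28.25
eef_pos: [498.0, 197.1, 122.5]
orientation: [0.638, 0.77, 0.001, 0.001]
ft_force: [0.7, 0.5, 0.5]
gripper_width: 0.1
grasp_force: 0.0
```

```bash
python3 st.py
```

```text
28.25 [498.  197.1 122.5] [0.7 0.5 0.5] yaw 100.74 w 0.1 0.0 radial -0.3 lat 1.4 tilt [ 0.002  0.    -1.   ]
```

>>> send_rows:
  targets:
    - {"rot": [0,0,0],"offset": [0,0,0.008],"claw": 0}
    - {"rot": [0,0,0],"offset": [0,0,0.008],"claw": 0}
    - {"rot": [0,0,0],"offset": [0,0,0],"claw": 0}
    - {"rot": [0,0,0],"offset": [0,0,0],"claw": 0}

```text
time_s: 28.75
eef_pos: [497.2, 197.0, 117.3]
orientation: [0.638, 0.77, -0.0, -0.0]
ft_force: [-0.2, -0.5, 0.3]
gripper_width: 0.1
grasp_force: 0.0
```

>>> send_rows:
  targets:
    - {"rot": [0,0,0],"offset": [0,0,0.006],"claw": 0}
    - {"rot": [0,0,0],"offset": [0,0,0],"claw": 0}
    - {"rot": [0,0,0],"offset": [0,0,0],"claw": 0}

```text
time_s: 29.12
eef_pos: [497.4, 197.0, 116.0]
orientation: [0.638, 0.77, 0.0, 0.0]
ft_force: [-0.0, 0.4, 2.2]
gripper_width: -0.0
grasp_force: 1.5
```

>>> send_rows:
  targets:
    - {"rot": [0,0,0],"offset": [0,0,0.004],"claw": 0}
    - {"rot": [0,0,0],"offset": [0,0,0],"claw": 0}
    - {"rot": [0,0,0],"offset": [0,0,0],"claw": 0}

```text
time_s: 29.5
eef_pos: [497.3, 197.0, 115.0]
orientation: [0.638, 0.77, 0.0, 0.0]
ft_force: [-0.5, 0.5, 5.0]
gripper_width: 0.3
grasp_force: 2.4
```

Contact came at z ≈ 116, so the handle is fully up and the carousel is locked. I'll retreat and hand in.

>>> send_rows:
  targets:
    - {"rot": [0,0,0],"offset": [0,0,-0.02],"claw": 0}
    - {"rot": [0,0,0],"offset": [0,0,-0.2],"claw": 0}
    - {"rot": [0,0,0],"offset": [0,0,-0.2],"claw": 0}
    - {"rot": [0,0,0],"offset": [0,0,-0.2],"claw": 0}
    - {"rot": [0,0,0],"offset": [0,0,0],"claw": 0}
    - {"rot": [0,0,0],"offset": [0,0,0],"claw": 0}

```text
time_s: 30.25
eef_pos: [496.8, 196.9, 269.2]
orientation: [0.638, 0.77, -0.0, -0.0]
ft_force: [-0.4, -0.1, -0.7]
gripper_width: -0.1
grasp_force: 0.0
```

```bash
python3 st.py; python3 -c "
from plant import *
print(finish_job())"
```

```text
30.25 [496.8 196.9 269.2] [-0.4 -0.1 -0.7] yaw 100.75 w -0.1 0.0 radial -0.4 lat 0.2 tilt [-0.001 -0.    -1.   ]
the job is handed in; nothing more can be done
None
```

Job handed in at 30 s: the orange slot is locked at the gate (handle felt fully up), the grey block is fully home against the back wall, brass up, and the arm touched no bystanders as far as the readings show (I did not re-image them at the end).

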